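# Lean a brass plate in the tacking fixture and lock its foot

## Robot

A 6-joint arm with a two-finger parallel gripper is mounted at the origin on the work surface. World frame = base frame: x ahead of the robot, y to its left, z up, the work surface at z = 0. Lengths are in m, angles in rad, forces in N, time in s.
With the tool pointing down it reaches from about 0.25 to 0.725 m from the base axis. Payload 9.7 kg.
Tool frame: the origin (TCP) lies at the very end of the fingers, on their centre line; the grasp point (between the pads) lies 19 mm behind it; z points along the fingers, y is the line along which they close (so a half turn about z gives the same grasp; the last joint's range is limited). The gripper opens to 85 mm and grips with 20 to 120 N. Pads are 22 mm wide; open, the fingers measure 114 mm over their backs; the gripper's body (76 mm by 85 mm) begins 54 mm behind the grasp point. The pads swing forward as they close: fully open they stand 13 mm farther back than shut.
Start: joints at [-1.217, 0.087, 0.176, 1.66, 0, 1.571], TCP at [0.191, -0.516, 0.231] pointing down, gripper open.
Joint ranges: [-3.13, 3.13], [-0.85, 1.81], [-1.15, 1.24], [-2.2, 2.28], [-1.44, 1.52], [-3.14, 3.14]. Speed limits (rad/s): [2.22, 2.22, 2.57, 3.14, 3.14, 3.14].

## Interface

Orientations are given as a rotation vector (axis times angle).
In Python, from cell import manip gives the robot as it stands.
- The arm moves only by the tool move_arm, never from a script. Its argument "moves" is a list of rows, each an object with "fingers": the opening, from 0 (shut) to 1 (fully open); "dp": the shift along the tool's x, y, z in m, a list of three; "rotation": the turn, a rotation vector about the tool's x, y, z in rad, a list of three. In form: [{"fingers": fingers, "dp": [tx, ty, tz], "rotation": [ax, ay, az]}, ...]. A call has exactly 5 rows; each row is the pose to reach, as a shift and turn from the pose commanded when the call began, along the tool's axes at that moment; what a row does not reach only later rows make up. A row lasts 1/12 s, in which the tool goes at most 41.7 mm and 7.16 degrees, less where a joint would pass 70% of its speed; a pose out of reach is approached as far as the arm can. A call with a gripper value outside its range is refused whole. The fingers move at their own pace and stop on an object; "grip_force" is the grip in N (left out, the last holds). Time passes only in rows, so rows that repeat a pose let the fingers close, or fill a call up. It gives the time, the measured TCP pose, the force, the opening and the grip force at its end, in the units of the state.
- manip.observe(): the state, without advancing time (a new reading comes with each control period).
- manip.read_camera(name): name is "scene" or "side" or "wrist"; returns a dict with "image" (480x640x3 uint8, red, green, blue), "depth" (480x640 float32, m along the optical axis (not along the pixel's ray), 0 where there is no reading), "fx", "fy", "cx", "cy" (pixels), "D" ([k1, k2, p1, p2, k3] as OpenCV has them; the pictures are not rectified), "extrinsics" (4x4, takes a point from camera to world coordinates). Camera axes: x right, y down, z forward; pixel columns grow to the right and rows downward; lengths in m; the calibration is good to about 2 mm. A picture is of the moment at which its call begins.
- manip.job_done(): hands the job in; it is judged then, once.
Trained networks look in the newest picture that a camera, given by its name, has taken for a name from the list of things; names that differ only in an ending like _2 or _b are one class to them, and where a whole thing is asked for, a point or a joint stands for the part that bears it (a point fixed in the world has none). Each returns a list of dicts, best first, with "p" (0 to 1); they miss things now and then, are a little off and sometimes report something else, mostly with a low value. They report only what shows in the picture. A call takes as long as a camera call. They do not tell look-alikes from the thing itself.
- manip.boxes_of(camera, label): "at" ([x, y, z] in m, in world coordinates, good to about 4 mm: the middle of the surface that is visible of it).
- manip.spot_point(camera, label): "at" ([x, y, z] in m, in world coordinates, good to about 4 mm: a listed point, or the origin of a listed thing).
The state is a dict: "clock": time; "q": joint angles; "joint_velocities": joint speeds; "joint_torque": joint torques, N m; "ee_pos": TCP position; "ee_rot": TCP orientation; "force": force on the tool from outside, world axes, zero at the start; "wrist_torque": the same for the moment, N m; "finger_gap": opening from 0.0 (shut) to 1.0 (fully open); "gripper_force": force on a finger pad.
Only numpy, scipy, OpenCV 4.12 (cv2) and the standard library are available. Lean on these libraries where they do the work, as an engineer would, in place of code of your own. Each camera call takes 0.05 s, during which the arm holds its last target. There are 200 camera calls.

## Task

Tip the brass plate up about its edge next to the ledge, so that it stands on the fixture's bed with its foot against the ledge and its back leaning on the rubber rail. Then use the mallet to drive the red locking pin fully down, which raises the yellow stop bar in front of the plate's foot, and set the mallet down on the bench. Leave the brass dome, the copper tube and the file where they are.

Things in the scene. Friction and masses are not known exactly. Their poses are not given: they have to be found in the camera images.
- fixture: Fixed grey and blue welding fixture. Origin: on the bench, straight below the middle of its ledge's front face. x points to the robot's left (within 0.3 rad), from bed to rail, y roughly towards the robot, z up. Flat bed: top 45 mm above the bench, x = -98 to +70 mm, y = -75 to +75 mm, 20 mm thick on two 25 mm high runners.
- fixture_ledge (a point): On the bed's surface, middle of the front face of the dark ledge that the plate's foot goes against; the ledge is 15 mm deep, 10 mm high, 140 mm long along the fixture's y.
- bar_top (a point): Centre of the top of the yellow stop bar, 8 mm (x) by 90 mm (y), in a slot of the bed 18 mm in front of the ledge's front face. It starts 1 mm below the bed's surface; linked to the locking pin, it rises 10 mm as the pin goes down 18 mm.
- fixture_rail (a point): Centre of the black rubber-sleeved rail, a bar 16 mm thick and 132 mm long along the fixture's y; 41 mm behind the ledge's front face and 100 mm above the bed, on two blue posts (12 mm wide, at y = +-66 mm, 110 mm above the bed). A plate standing with its foot against the ledge leans on it 18 degrees beyond vertical.
- plate: Loose brass plate, 140 mm (x) by 110 mm (y) by 6 mm, about 0.8 kg. Origin: centre of its underside. It starts flat on the bed, its x axis roughly along the fixture's x, its left (+x) edge 3 to 12 mm short of the ledge, its right edge overhanging the bed's end by some 45 mm. When it leans as wanted its z axis points along the fixture's x and 18 degrees below level.
- plate_foot (a point): Middle of the plate's left end face, next to the ledge (x = +70 mm, half-way through the thickness): the foot on which it is to stand.
- lock_pin (a joint): Travel of the locking pin, m: 0 up, 0.018 fully down. Friction (about 7 N) with a light return spring (1.3 N at full travel): it stays where it is left, and takes 7 to 9 N to drive.
- pin_top (a point): Centre of the flat top of the red locking pin's head, 22 mm across, 28 mm above the boss (73 mm above the bench) when up; it moves straight down with the pin. In the fixture's frame at x = -60, y = -105 mm, on a blue boss (40 x 50 mm, level with the bed) on the side away from the robot.
- mallet: Loose mallet, 0.47 kg, standing on one orange face with its handle level. Head 45 x 45 mm, 70 mm tall, black with orange faces. Origin: centre of the face it stands on; z up, through the head. Round wooden handle, 24 mm thick, axis 35 mm above the bench, running from the head to -x (roughly towards the robot), from x = -22 to -172 mm. 
- mallet_grip (a point): Point on the handle's axis 50 mm from the head's axis: a good place to grip.
- dome: Bystander: loose brass dome, 70 mm across, 35 mm high, right of the fixture, farther out. Origin: centre of its underside.
- tube: Bystander: loose upright piece of copper tube, 52 mm across, 75 mm tall, left of the fixture. Origin: centre of its underside.
- file: Bystander: loose flat file with a wooden handle, 260 mm long, lying at the left. Origin: near its middle, on the bench.
Not all that is in view belongs to the job. Of the things that look like the plate, the smallest one is meant.

How it is judged:
On the way, in this order (a step that is already met when the one before it is completed fails the run):
1. the plate stands on its foot on the bed, leaning on the rail, while the locking pin is still up (angle between plate's own z axis and vertical between 1.79 and 1.98 rad and x of plate_foot in the frame of fixture between -0.011 and 0.004 m and z of plate_foot in the frame of fixture between 0.04 and 0.052 m and angle between the y axis of plate and the y axis of fixture, either way round below 0.12 rad and value of joint lock_pin below 0.005 m and angular speed of plate below 0.3 rad/s), for 0.3 s.
2. the locking pin is driven down by the mallet (value of joint lock_pin above 0.014 m and contact force between mallet and fixture above 0.5 N).
At the end, for the whole second after the job is handed in: The plate rests leaning 13 to 23 degrees beyond vertical on the rail, square within 0.12 rad, its foot on the bed within 11 mm of the ledge, behind the stop bar; the locking pin is at least 14 of its 18 mm down; the mallet is at rest on the bench, clear of the fixture (angle between plate's own z axis and vertical between 1.79 and 1.98 rad and x of plate_foot in the frame of fixture between -0.011 and 0.004 m and z of plate_foot in the frame of fixture between 0.04 and 0.052 m and angle between the y axis of plate and the y axis of fixture, either way round below 0.12 rad and value of joint lock_pin above 0.014 m and linear speed of each of plate, mallet below 0.02 m/s and height (world z) of mallet between -0.02 and 0.075 m and height (world z) of mallet_grip below 0.065 m and contact force between mallet and fixture below 0.5 N); the robot touches nothing.
It fails at once if the brass dome is moved by more than 30 mm (distance of dome from where it was at the start of the episode above 0.03 m).
It fails at once if the copper tube is moved by more than 30 mm (distance of tube from where it was at the start of the episode above 0.03 m).
It fails at once if the file is moved by more than 30 mm (distance of file from where it was at the start of the episode above 0.03 m).
It also fails if it takes over 69 s, if anything falls off the work surface, if the arm or the gripper's body presses on something with over 40 N, if the wrist force passes 120 N, or if a joint passes its speed limit or range.

## Working session

There is one attempt and no reset: what is moved stays moved. The work goes in short steps, Python scripts to look and compute and a tool call to move; the robot and the scene stay as the last step left them, time stands still between calls to the robot, and variables do not carry over. Pictures are saved under pics/ and viewed, at most 10 in all, crops included, and the job is handed in when it is done.

Besides the shell and the picture viewer there is one more tool, called after "Emit:" as a command line: name --argument value ..., lists and objects as JSON in quotes. move_arm: Moves the arm, as the interface text tells. Its arguments: {"type":"object","properties":{"moves":{"type":"array","items":{"type":"object","properties":{"fingers":{"type":"number"},"dp":{"type":"array","items":{"type":"number"}},"rotation":{"type":"array","items":{"type":"number"}}}}},"grip_force":{"type":"number"}},"required":["moves"]}

```bash
ls; mkdir -p pics; python3 - <<'E'
from cell import manip
import cv2,numpy as np
print(manip.observe())
for c in ["scene","side"]:
    r=manip.read_camera(c); cv2.imwrite(f"pics/{c}0.png",r["image"][:,:,::-1])
    print(c,r["extrinsics"].round(3).tolist(),r["fx"])
    for l in ["fixture","fixture_ledge","bar_top","fixture_rail","plate","plate_foot","pin_top","mallet","mallet_grip","dome","tube","file"]:
        print(c,l,[(np.round(d["at"],4).tolist(),round(d["p"],2)) for d in manip.spot_point(c,l)])
E
```

```text
pics
{'clock': 0.0, 'q': array([-1.21702883e+00,  8.74461497e-02,  1.75112043e-01,  1.65979129e+00,
        1.89650852e-05,  1.57079701e+00]), 'joint_velocities': array([-0.00015037, -0.00096981,  0.00022433,  0.00053876, -0.00098589,
        0.00042877]), 'joint_torque': array([-2.67953851e-06, -5.20370579e+01,  4.64821100e+01,  1.56774156e-02,
        1.37113107e-04, -3.81585664e-05]), 'ee_pos': array([ 0.19046288, -0.51571921,  0.23057939]), 'ee_rot': array([-3.09128277e+00, -5.52571570e-01,  3.37892544e-04]), 'force': array([0.44420173, 0.38699529, 0.69386706]), 'wrist_torque': array([ 0.0180539 ,  0.02031777, -0.00470314]), 'gripper_force': 0.0, 'finger_gap': 0.9958711133925127}
scene [[-0.824, 0.453, -0.341, 0.958], [0.567, 0.646, -0.511, 0.681], [-0.011, -0.614, -0.789, 1.105], [0.0, 0.0, 0.0, 1.0]] 536.5522680236107
scene fixture [([0.5308, 0.1346, 0.0011], 0.64)]
scene fixture_ledge [([0.5288, 0.1374, 0.0452], 0.78)]
scene bar_top []
scene fixture_rail [([0.5413, 0.177, 0.1436], 0.84)]
scene plate [([0.301, 0.2866, -0.0018], 0.95), ([0.5223, 0.0571, 0.0433], 0.62), ([0.7959,
[... 700 characters left out ...]
ixture_ledge [([0.5348, 0.1336, 0.0442], 0.8)]
side bar_top [([0.5159, 0.0652, 0.0468], 0.28)]
side fixture_rail [([0.5413, 0.1767, 0.1459], 0.75)]
side plate [([0.3021, 0.2844, -0.0037], 0.94), ([0.5171, 0.0642, 0.0446], 0.89), ([0.7969, 0.0146, 0.0012], 0.72)]
side plate_foot [([0.2339, 0.2172, 0.0026], 0.91), ([0.8252, 0.0992, 0.0022], 0.76), ([0.5337, 0.1262, 0.0466], 0.66)]
side pin_top [([0.6181, 0.056, 0.0729], 0.57)]
side mallet [([0.5098, -0.3051, -0.0045], 0.65)]
side mallet_grip [([0.4646, -0.2841, 0.0335], 0.79)]
side dome [([0.7134, -0.2224, -0.0017], 0.75)]
side tube [([0.556, 0.3426, -0.0022], 0.95), ([0.5341, 0.1353, 0.0465], 0.6)]
side file [([0.6123, 0.4494, 0.0007], 0.67)]
```

View pics/scene0.png

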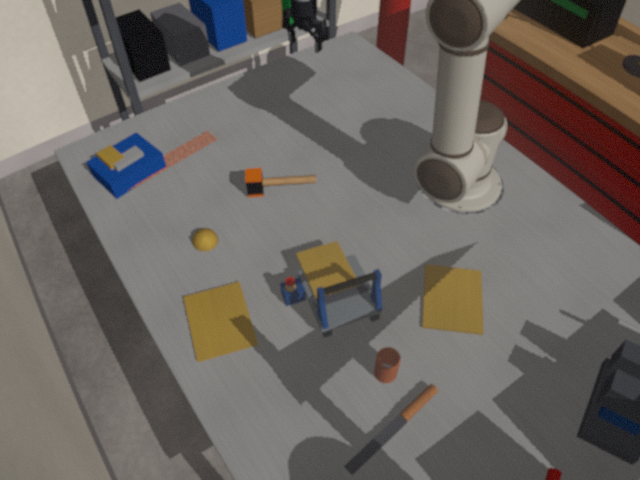

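View pics/side0.png

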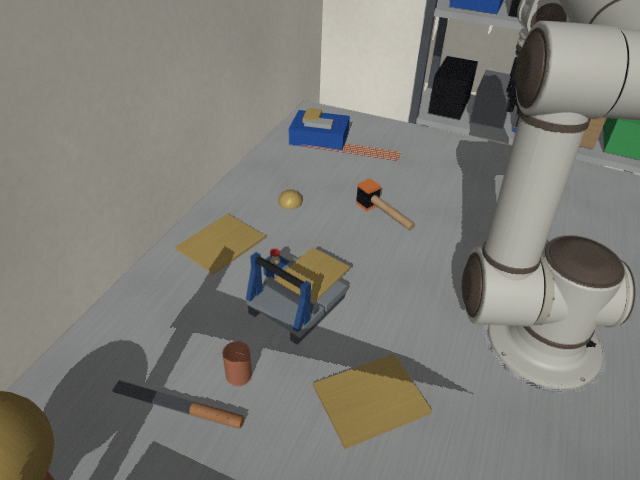

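```bash
cat > h.py <<'E'
import numpy as np
from cell import manip
from scipy.spatial.transform import Rotation as Ro
yaw=np.radians(77.2); F0=np.array([.532,.1355,0])
fx=np.array([np.cos(yaw),np.sin(yaw),0]); fy=np.array([-np.sin(yaw),np.cos(yaw),0]); Z=np.array([0,0,1.])
def W(x,y,z): return F0+x*fx+y*fy+z*Z
def fix(p): d=np.array(p)-F0; return np.array([d@fx,d@fy,d[2]])
def Rtilt(a): # tool y = -fy, pointing down tilted by a towards +fx
    z=np.sin(a)*fx-np.cos(a)*Z; y=-fy; return Ro.from_matrix(np.c_[np.cross(y,z),y,z])
def Rdown(az): # tool down, tool y at azimuth az
    y=np.array([np.cos(az),np.sin(az),0]); return Ro.from_matrix(np.c_[np.cross(y,-Z),y,-Z])
def cur():
    s=manip.observe(); return s["ee_pos"],Ro.from_rotvec(s["ee_rot"])
def rel(p0,R0,p1,R1): return R0.inv().apply(p1-p0).round(4).tolist(),(R0.inv()*R1).as_rotvec().round(3).tolist()
def plan(wps,start=None):
    p,R=start or cur()
    for q,S in wps: print(rel(p,R,q,S)); p,R=q,S
E
python3 - <<'E'
from h import *
print(fix([.52,.061,0]),[fix(p).round(3) for p in ([.6195,.0547,.073],[.541,.177,.145],[.534,.129,.046])])
a=np.radians(45)
plan([(W(-.23,0,.20),Rdown(yaw-np.pi/2))])
plan([(W(-.23,0,.20),Rdown(yaw-np.pi/2)),(W(-.24,0,.10),Rtilt(a))],(W(-.23,0,.2),Rdown(yaw-np.pi/2)))
print(manip.observe()["ee_pos"])
E
```

```text
[-0.07530721 -0.00480357  0.        ] [array([-0.059, -0.103,  0.073]), array([0.042, 0.   , 0.145]), array([-0.006, -0.003,  0.046])]
([0.4205, -0.3, 0.0313], [-0.0, -0.0, -0.994])
([0.0, 0.0, 0.0], [0.0, 0.0, 0.0])
([-0.01, 0.0, 0.1], [-0.0, 0.785, 0.0])
[ 0.19055306 -0.51592576  0.23126629]
```

Emit:
move_arm --moves '[{"fingers":0.45,"dp":[0.03,-0.02,0],"rotation":[0,0,-0.1]},{"fingers":0.45,"dp":[0.06,-0.04,0],"rotation":[0,0,-0.2]},{"fingers":0.45,"dp":[0.09,-0.065,0],"rotation":[0,0,-0.3]},{"fingers":0.45,"dp":[0.12,-0.085,0],"rotation":[0,0,-0.4]},{"fingers":0.45,"dp":[0.15,-0.105,0],"rotation":[0,0,-0.5]}]'

```text
clock: 1.72
ee_pos: [0.2954, -0.364, 0.2314]
ee_rot: [2.856, 1.307, 0.0]
force: [0.8, -0.6, 0.9]
finger_gap: 0.446
gripper_force: 0.0
```

```bash
python3 - <<'E'
from h import *
plan([(W(-.23,0,.20),Rdown(yaw-np.pi/2))])
s=manip.observe();print(s["ee_pos"],s["q"],s["clock"],s["finger_gap"])
E
```

```text
([0.3296, -0.0394, 0.0314], [0.0, 0.0, -0.489])
[ 0.29535323 -0.36395355  0.23140872] [-8.89119217e-01 -1.06942640e-01 -1.61133109e-02  1.66122707e+00
  7.39441918e-05  1.39435656e+00] 1.7167 0.44630848078728347
```

Emit:
move_arm --moves '[{"fingers":0.45,"dp":[0.033,-0.004,0.003],"rotation":[0,0,-0.1]},{"fingers":0.45,"dp":[0.066,-0.008,0.006],"rotation":[0,0,-0.2]},{"fingers":0.45,"dp":[0.099,-0.012,0.009],"rotation":[0,0,-0.3]},{"fingers":0.45,"dp":[0.132,-0.016,0.012],"rotation":[0,0,-0.4]},{"fingers":0.45,"dp":[0.165,-0.02,0.015],"rotation":[0,0,-0.489]}]'

```text
clock: 2.13
ee_pos: [0.3888, -0.2265, 0.2164]
ee_rot: [2.454, 1.96, 0.0]
force: [0.4, -0.7, 0.6]
finger_gap: 0.452
gripper_force: 0.0
```

```bash
python3 - <<'E'
from h import *
a=np.radians(45)
m=(W(-.23,0,.20),Rtilt(a/2)); n=(W(-.24,0,.11),Rtilt(a))
plan([m,n])
E
```

```text
([0.1547, 0.0595, 0.0164], [0.001, 0.393, 0.0])
([-0.0437, 0.0, 0.0793], [-0.0, 0.393, -0.0])
```

Emit:
move_arm --moves '[{"fingers":0.45,"dp":[0.031,0.012,0.003],"rotation":[0,0.079,0]},{"fingers":0.45,"dp":[0.062,0.024,0.006],"rotation":[0,0.157,0]},{"fingers":0.45,"dp":[0.093,0.036,0.01],"rotation":[0,0.236,0]},{"fingers":0.45,"dp":[0.124,0.048,0.013],"rotation":[0,0.314,0]},{"fingers":0.45,"dp":[0.155,0.06,0.016],"rotation":[0,0.393,0]}]'

```text
clock: 2.55
ee_pos: [0.4827, -0.0891, 0.2006]
ee_rot: [-2.24, -1.78, -0.45]
force: [1.0, -0.3, -0.6]
finger_gap: 0.453
gripper_force: 0.0
```

Emit:
move_arm --moves '[{"fingers":0.45,"dp":[-0.009,0,0.016],"rotation":[0,0.079,0]},{"fingers":0.45,"dp":[-0.018,0,0.032],"rotation":[0,0.157,0]},{"fingers":0.45,"dp":[-0.027,0,0.048],"rotation":[0,0.236,0]},{"fingers":0.45,"dp":[-0.036,0,0.064],"rotation":[0,0.314,0]},{"fingers":0.45,"dp":[-0.044,0,0.079],"rotation":[0,0.393,0]}]'

```text
clock: 2.97
ee_pos: [0.4795, -0.1009, 0.1101]
ee_rot: [-1.98, -1.573, -0.826]
force: [0.3, -0.3, 0.4]
finger_gap: 0.451
gripper_force: 0.0
```

```bash
python3 - <<'E'
from h import *
import cv2
s=manip.observe();print(fix(s["ee_pos"]),s["q"].round(3),s["clock"])
r=manip.read_camera("wrist"); cv2.imwrite("pics/w1.png",r["image"][:,:,::-1])
# point cloud from all cams: cluster in fixture frame
for c in ["wrist","scene","side"]:
    r=manip.read_camera(c); d=r["depth"]; v,u=np.nonzero(d>0)
    K=np.array([[r["fx"],0,r["cx"]],[0,r["fy"],r["cy"]],[0,0,1]])
    n=cv2.undistortPoints(np.c_[u,v].astype(float)[:,None],K,np.array(r["D"]))[:,0]
    P=np.c_[n,np.ones(len(n))]*d[v,u][:,None]; E=r["extrinsics"]; P=P@E[:3,:3].T+E[:3,3]
    D=P-F0; Q=np.c_[D@fx,D@fy,D[:,2]]; col=r["image"][v,u].astype(int)
    m=(abs(Q[:,2]-.051)<.006)&(Q[:,0]>-.19)&(Q[:,0]<.02)&(abs(Q[:,1])<.1)&(col[:,0]>1.5*col[:,2])&(col[:,1]>1.3*col[:,2])
    if m.sum()>50:
        X=Q[m]; print(c,m.sum(),np.percentile(X,[1,50,99],axis=0).round(4).tolist(),cv2.minAreaRect((X[:,:2]*1000).astype(np.float32)))
    for l in ["plate","plate_foot","pin_top","fixture_ledge","fixture_rail","bar_top"]:
        print(c,l,[(fix(d["at"]).round(4).tolist(),round(d["p"],2)) for d in manip.spot_point(c,l)])
E
```

```text
[-0.24215621 -0.00115753  0.11006538] [-0.602  0.17  -0.147  1.604  0.723  1.063] 2.9667
wrist 24126 [[-0.1434, -0.0596, 0.0463], [-0.0866, -0.0045, 0.0515], [-0.0037, 0.0502, 0.0528]] ((-69.03852081298828, -23.5919189453125), (152.41644287109375, 150.26629638671875), 88.97126770019531)
wrist plate [([0.0926, 0.2588, -0.002], 0.84), ([-0.0759, -0.0074, 0.0457], 0.69)]
wrist plate_foot [([0.0295, -0.2868, 0.0022], 0.77), ([-0.0028, -0.0033, 0.0473], 0.67)]
wrist pin_top [([-0.063, -0.1028, 0.0754], 0.65)]
wrist fixture_ledge [([-0.0003, 0.002, 0.0463], 0.85), ([-0.0592, -0.0996, 0.0732], 0.55)]
wrist fixture_rail []
wrist bar_top []
scene 1819 [[-0.1437, -0.0584, 0.0457], [-0.0812, -0.0051, 0.0507], [-0.0229, 0.0498, 0.0554]] ((-75.76966094970703, -23.45037078857422), (150.5206298828125, 140.9620819091797), 89.04408264160156)
scene plate [([-0.0609, -0.2835, 0.0004], 0.87), ([-0.0775, -0.0054, 0.0442], 0.81)]
scene plate_foot [([-0.0051, -0.0044, 0.0435], 0.66), ([-0.4194, -0.0234, 0.0333], 0.58), ([0.0318, -0.2852, 0.0013], 0.57)]
scene pin_top [([-0.0616, -0.1056, 0.0696], 0.53)]
scene fixture_ledge [([0.0048, 0.006, 0.0427], 0.63)]
scene fixture_rail []
scene bar_top []
side 1817 [[-0.1428, -0.0587, 0.0472], [-0.0797, 0.0, 0.0525], [-0.0048, 0.0516, 0.0562]] ((-75.63954162597656, -23.301536560058594), (152.2140350341797, 144.44790649414062), 88.32012939453125)
side plate [([-0.0698, -0.0014, 0.0442], 0.89), ([-0.0582, -0.2866, 0.0011], 0.89), ([0.0941, 0.2573, -0.0029], 0.63)]
side plate_foot [([-0.0099, -0.0041, 0.0503], 0.98), ([0.0145, 0.308, -0.0015], 0.92), ([0.0302, -0.2923, 0.0024], 0.84), ([-0.4351, -0.0745, -0.0048], 0.7)]
side pin_top [([-0.0604, -0.1003, 0.0709], 0.64)]
side fixture_ledge [([0.0017, -0.0016, 0.0444], 0.82)]
side fixture_rail [([0.0427, -0.0028, 0.1453], 0.76)]
side bar_top []
```

View pics/w1.png

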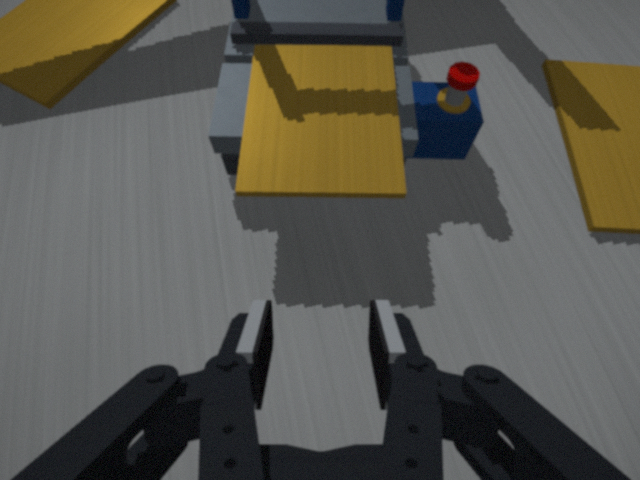

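```bash
cat >> h.py <<'E'
u2=np.array([1,-1])/2**.5; n2=np.array([1,1])/2**.5
def tcp(phi,s=30,h=11,y=-4.5):
    p=np.radians(phi); d=np.array([-np.cos(p),np.sin(p)]); F=np.array([0,45])
    t=F+140*d-h*n2+s*u2 if phi<=45 else F+(140-s)*d-h*n2
    return W(t[0]/1e3,y/1e3,t[1]/1e3)
E
python3 - <<'E'
from h import *
R=Rtilt(np.pi/4)
p,_=cur()
pre=[W(-.2,-.0045,.05),W(-.165,-.0045,.017),W(-.14,-.0045,.016),tcp(0)]
print([rel(p,R,q,R)[0] for q in pre])
b=tcp(0)
for k in range(5):
    ph=[k*20+4*i for i in range(1,6)]
    print(ph,[rel(b,R,tcp(x),R)[0] for x in ph]); b=tcp(ph[-1])
print(fix(tcp(100)))
E
```

```text
[[-0.013, 0.0035, 0.0724], [-0.0116, 0.0035, 0.1205], [0.0054, 0.0035, 0.1388], [0.0149, 0.0035, 0.1483]]
[4, 8, 12, 16, 20] [[0.0071, -0.0, -0.0067], [0.0147, -0.0, -0.0128], [0.0227, -0.0, -0.0184], [0.0311, -0.0, -0.0235], [0.0398, 0.0, -0.0279]]
[24, 28, 32, 36, 40] [[0.009, -0.0, -0.0038], [0.0182, -0.0, -0.007], [0.0277, -0.0, -0.0095], [0.0373, -0.0, -0.0114], [0.047, 0.0, -0.0126]]
[44, 48, 52, 56, 60] [[0.0098, -0.0, -0.0005], [0.018, -0.0, -0.0004], [0.0256, -0.0, 0.0003], [0.0332, -0.0, 0.0015], [0.0407, -0.0, 0.0032]]
[64, 68, 72, 76, 80] [[0.0073, 0.0, 0.0022], [0.0145, 0.0, 0.005], [0.0215, -0.0, 0.0082], [0.0282, -0.0, 0.012], [0.0346, -0.0, 0.0161]]
[84, 88, 92, 96, 100] [[0.0061, 0.0, 0.0046], [0.0119, 0.0, 0.0097], [0.0174, 0.0, 0.0151], [0.0224, 0.0, 0.0209], [0.027, 0.0, 0.027]]
[ 0.01132312 -0.0045      0.14555068]
```

Emit:
move_arm --moves '[{"fingers":0.45,"dp":[-0.013,0.0035,0.036],"rotation":[0,0,0]},{"fingers":0.45,"dp":[-0.013,0.0035,0.072],"rotation":[0,0,0]},{"fingers":0.45,"dp":[-0.012,0.0035,0.105],"rotation":[0,0,0]},{"fingers":0.45,"dp":[-0.012,0.0035,0.1205],"rotation":[0,0,0]},{"fingers":0.45,"dp":[-0.012,0.0035,0.1205],"rotation":[0,0,0]}]'

```text
clock: 4.48
ee_pos: [0.4986, -0.0241, 0.0143]
ee_rot: [-1.978, -1.573, -0.817]
force: [0.1, -0.1, 0.4]
finger_gap: 0.453
gripper_force: 0.0
```

Emit:
move_arm --moves '[{"fingers":0.45,"dp":[0.008,0,0.008],"rotation":[0,0,0]},{"fingers":0.45,"dp":[0.017,0,0.018],"rotation":[0,0,0]},{"fingers":0.45,"dp":[0.022,0,0.023],"rotation":[0,0,0]},{"fingers":0.45,"dp":[0.0265,0,0.0278],"rotation":[0,0,0]},{"fingers":0.45,"dp":[0.0265,0,0.0278],"rotation":[0,0,0]}]'

```text
clock: 4.9
ee_pos: [0.5091, 0.011, 0.0164]
ee_rot: [-1.981, -1.575, -0.822]
force: [0.1, 0.4, -0.2]
finger_gap: 0.445
gripper_force: 0.0
```

Emit:
move_arm --moves '[{"fingers":0.45,"dp":[0.0071,0,-0.0067],"rotation":[0,0,0]},{"fingers":0.45,"dp":[0.0147,0,-0.0128],"rotation":[0,0,0]},{"fingers":0.45,"dp":[0.0227,0,-0.0184],"rotation":[0,0,0]},{"fingers":0.45,"dp":[0.0311,0,-0.0235],"rotation":[0,0,0]},{"fingers":0.45,"dp":[0.0398,0,-0.0279],"rotation":[0,0,0]}]'

```text
clock: 5.32
ee_pos: [0.5109, 0.0187, 0.0651]
ee_rot: [-1.982, -1.574, -0.822]
force: [-1.4, -2.3, -3.3]
finger_gap: 0.452
gripper_force: 2.0
```

```bash
python3 - <<'E'
from h import *
import cv2
s=manip.observe();print(fix(s["ee_pos"]),fix(tcp(20)),s["force"],s["q"].round(3))
r=manip.read_camera("side"); cv2.imwrite("pics/s2.png",cv2.resize(r["image"][200:360,200:400,::-1],None,fx=3,fy=3))
E
```

```text
[-0.11858087 -0.00526449  0.06505576] [-0.11812194 -0.0045      0.06389144] [-1.42387398 -2.33679121 -3.26085005] [-0.365  0.061 -0.341  1.303  0.776  1.379]
```

View pics/s2.png

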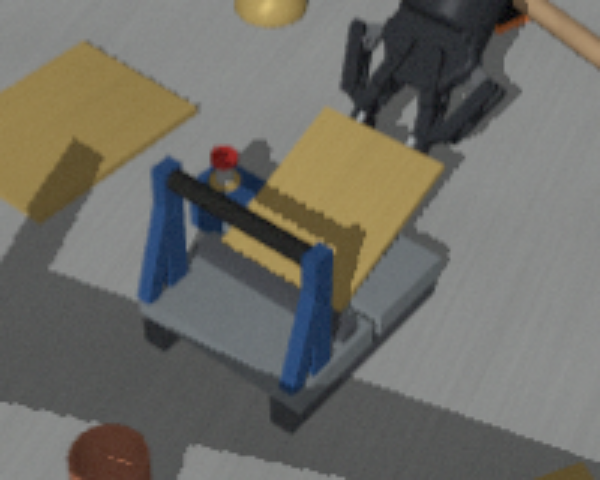

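The plate is lifted about 20° and square, with its foot at the ledge (crop around (290,270)) and the fingers under the right edge (360–420, 130). I'll continue the arc.

Emit:
move_arm --moves '[{"fingers":0.45,"dp":[0.009,0,-0.0038],"rotation":[0,0,0]},{"fingers":0.45,"dp":[0.0182,0,-0.007],"rotation":[0,0,0]},{"fingers":0.45,"dp":[0.0277,0,-0.0095],"rotation":[0,0,0]},{"fingers":0.45,"dp":[0.0373,0,-0.0114],"rotation":[0,0,0]},{"fingers":0.45,"dp":[0.047,0,-0.0126],"rotation":[0,0,0]}]'

```text
clock: 5.78
ee_pos: [0.5163, 0.0426, 0.1069]
ee_rot: [-1.982, -1.574, -0.822]
force: [-2.2, -4.5, -0.3]
finger_gap: 0.452
gripper_force: 1.9
```

Emit:
move_arm --moves '[{"fingers":0.45,"dp":[0.0098,0,-0.0005],"rotation":[0,0,0]},{"fingers":0.45,"dp":[0.018,0,-0.0004],"rotation":[0,0,0]},{"fingers":0.45,"dp":[0.0256,0,0.0003],"rotation":[0,0,0]},{"fingers":0.45,"dp":[0.0332,0,0.0015],"rotation":[0,0,0]},{"fingers":0.45,"dp":[0.0407,0,0.0032],"rotation":[0,0,0]}]'

```text
clock: 6.2
ee_pos: [0.5236, 0.0733, 0.1332]
ee_rot: [-1.981, -1.574, -0.822]
force: [0.3, -3.2, 0.7]
finger_gap: 0.448
gripper_force: 1.4
```

```bash
python3 - <<'E'
from h import *
import cv2
s=manip.observe();print(fix(s["ee_pos"]),fix(tcp(60)),s["force"],s["q"].round(3))
r=manip.read_camera("side"); cv2.imwrite("pics/s3.png",cv2.resize(r["image"][160:360,200:400,::-1],None,fx=2.5,fy=2.5))
E
```

```text
[-0.06250434 -0.00554259  0.13316946] [-0.06277817 -0.0045      0.13248462] [ 0.27037474 -3.20313193  0.74302016] [-0.252 -0.032 -0.297  1.329  0.786  1.537]
```

View pics/s3.png

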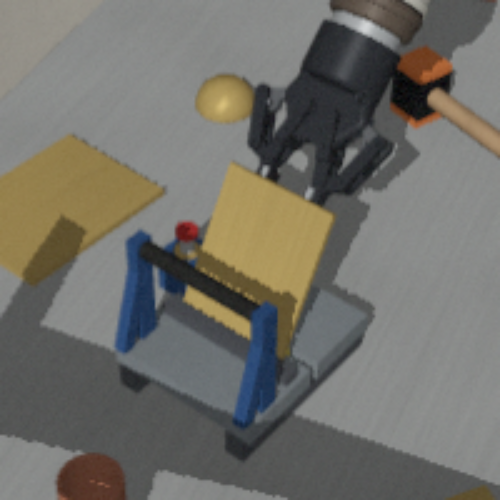

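The plate is at about 60°, with its foot still on the ledge. Continuing, slower towards the end.

Emit:
move_arm --moves '[{"fingers":0.45,"dp":[0.0073,0,0.0022],"rotation":[0,0,0]},{"fingers":0.45,"dp":[0.0145,0,0.005],"rotation":[0,0,0]},{"fingers":0.45,"dp":[0.0215,0,0.0082],"rotation":[0,0,0]},{"fingers":0.45,"dp":[0.0282,0,0.012],"rotation":[0,0,0]},{"fingers":0.45,"dp":[0.0346,0,0.0161],"rotation":[0,0,0]}]'

```text
clock: 6.67
ee_pos: [0.5315, 0.1086, 0.1458]
ee_rot: [-1.981, -1.574, -0.822]
force: [0.4, -0.3, -1.6]
finger_gap: 0.452
gripper_force: 0.4
```

Emit:
move_arm --moves '[{"fingers":0.45,"dp":[0.003,0,0.0023],"rotation":[0,0,0]},{"fingers":0.45,"dp":[0.0061,0,0.0046],"rotation":[0,0,0]},{"fingers":0.45,"dp":[0.009,0,0.0072],"rotation":[0,0,0]},{"fingers":0.45,"dp":[0.0119,0,0.0097],"rotation":[0,0,0]},{"fingers":0.45,"dp":[0.0146,0,0.0124],"rotation":[0,0,0]}]'

```text
clock: 7.08
ee_pos: [0.5356, 0.1267, 0.1471]
ee_rot: [-1.981, -1.574, -0.821]
force: [-0.2, 0.1, 0.8]
finger_gap: 0.451
gripper_force: 0.1
```

Emit:
move_arm --moves '[{"fingers":0.45,"dp":[0.0025,0,0.0028],"rotation":[0,0,0]},{"fingers":0.45,"dp":[0.005,0,0.0057],"rotation":[0,0,0]},{"fingers":0.45,"dp":[0.0075,0,0.0086],"rotation":[0,0,0]},{"fingers":0.45,"dp":[0.01,0,0.0116],"rotation":[0,0,0]},{"fingers":0.45,"dp":[0.0123,0,0.0147],"rotation":[0,0,0]}]'

```text
clock: 7.5
ee_pos: [0.54, 0.1453, 0.1454]
ee_rot: [-1.981, -1.574, -0.821]
force: [0.0, -0.7, 0.3]
finger_gap: 0.449
gripper_force: 0.0
```

Emit:
move_arm --moves '[{"fingers":0.45,"dp":[0.002,0,0.003],"rotation":[0,0,0]},{"fingers":0.45,"dp":[0.004,0,0.0062],"rotation":[0,0,0]},{"fingers":0.45,"dp":[0.004,0,0.0062],"rotation":[0,0,0]},{"fingers":0.45,"dp":[0.004,0,0.0062],"rotation":[0,0,0]},{"fingers":0.45,"dp":[0.004,0,0.0062],"rotation":[0,0,0]}]'

```text
clock: 7.92
ee_pos: [0.5415, 0.152, 0.1439]
ee_rot: [-1.981, -1.574, -0.821]
force: [-0.2, 0.3, -2.0]
finger_gap: 0.45
gripper_force: 0.0
```

```bash
python3 - <<'E'
from h import *
import cv2
s=manip.observe();print(fix(s["ee_pos"]),fix(tcp(104)),s["force"],s["q"].round(3))
r=manip.read_camera("side"); cv2.imwrite("pics/s4.png",cv2.resize(r["image"][160:360,200:400,::-1],None,fx=2.5,fy=2.5))
E
```

```text
[ 0.0181718  -0.00564267  0.14390555] [ 0.01883323 -0.0045      0.14395436] [-0.21494155  0.28169256 -1.96083131] [-0.089 -0.081 -0.325  1.189  0.776  1.766]
```

View pics/s4.png

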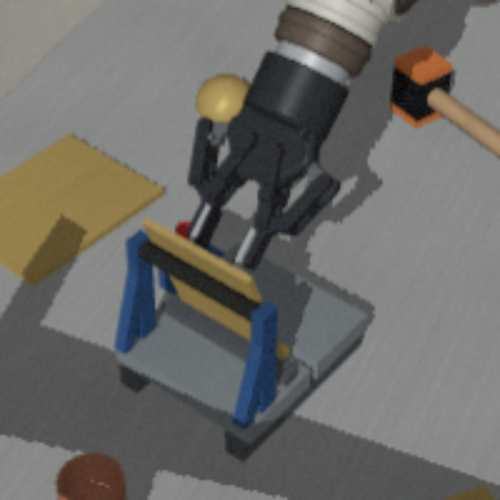

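The plate leans on the rail, with fingers in front of it. Backing off and measuring the mallet.

Emit:
move_arm --moves '[{"fingers":0.6,"dp":[0,0,-0.02],"rotation":[0,0,0]},{"fingers":0.8,"dp":[0,0,-0.05],"rotation":[0,0,0]},{"fingers":0.9,"dp":[0,0,-0.09],"rotation":[0,-0.1,0]},{"fingers":0.9,"dp":[0,0,-0.13],"rotation":[0,-0.2,0]},{"fingers":0.9,"dp":[0,0,-0.17],"rotation":[0,-0.3,0]}]'

```text
clock: 8.38
ee_pos: [0.5135, 0.0329, 0.2656]
ee_rot: [-2.187, -1.736, -0.536]
force: [0.5, -0.6, -0.4]
finger_gap: 0.9
gripper_force: 0.0
```

```bash
cat >> h.py <<'E'
import cv2
def cloud(c):
    r=manip.read_camera(c); d=r["depth"]; v,u=np.nonzero(d>0)
    K=np.array([[r["fx"],0,r["cx"]],[0,r["fy"],r["cy"]],[0,0,1]])
    n=cv2.undistortPoints(np.c_[u,v].astype(float)[:,None],K,np.array(r["D"]))[:,0]
    P=np.c_[n,np.ones(len(n))]*d[v,u][:,None]; E=r["extrinsics"]
    return P@E[:3,:3].T+E[:3,3], r["image"][v,u].astype(int), r
def plates():
    for c in ["scene","side","wrist"]:
        P,col,r=cloud(c); D=P-F0; Q=np.c_[D@fx,D@fy,D[:,2]]
        m=(Q[:,2]>.07)&(Q[:,2]<.185)&(abs(Q[:,1])<.052)&(abs(Q[:,0])<.1)&(col[:,0]>1.4*col[:,2])&(col[:,1]>1.2*col[:,2])
        X=Q[m]
        if len(X)>80:
            X=X[np.abs(X-np.median(X,0)).max(1)<.08]; w=np.linalg.svd(X-X.mean(0),full_matrices=False)[2][2]; w*=np.sign(w[0]+1e-9)
            print(c,len(X),"normal",w.round(3),"mean",X.mean(0).round(4),X.min(0).round(3),X.max(0).round(3))
        print([(fix(d["at"]).round(4).tolist(),round(d["p"],2)) for d in manip.spot_point(c,"plate_foot")])
E
python3 - <<'E'
from h import *
plates()
for c in ["scene","side"]:
    P,col,r=cloud(c)
    m=(abs(P[:,0]-.45)<.15)&(abs(P[:,1]+.26)<.12)&(P[:,2]>.02)&(P[:,2]<.09)
    X=P[m]; top=X[X[:,2]>.062]; h=X[(X[:,2]<.056)&(np.hypot(*(X[:,:2]-[.509,-.306]).T)>.045)]
    l=cv2.fitLine(h[:,:2].astype(np.float32),cv2.DIST_HUBER,0,.001,.001).ravel()
    print(c,"top",len(top),top.mean(0),cv2.minAreaRect((top[:,:2]*1000).astype(np.float32)),"handle",len(h),h.mean(0),h[:,2].max(),l,np.degrees(np.arctan2(l[1],l[0])))
    for n in ["mallet","mallet_grip","pin_top"]: print(n,[(d["at"],d["p"]) for d in manip.spot_point(c,n)])
print(cur()[0],manip.observe()["clock"])
E
```

```text
scene 330 normal [ 0.999 -0.009  0.036] mean [ 0.0444 -0.0051  0.1654] [ 0.035 -0.051  0.139] [0.054 0.048 0.182]
[([0.0334, -0.2888, 0.0051], 0.94), ([0.0169, 0.3076, 0.0057], 0.9), ([-0.0032, 0.0008, 0.0434], 0.77), ([0.2042, 0.0255, 0.0002], 0.42)]
side 517 normal [ 0.947 -0.024 -0.321] mean [0.0368 0.0005 0.1521] [ 0.009 -0.052  0.08 ] [0.053 0.052 0.182]
[([0.0287, -0.2922, 0.0003], 0.81), ([0.0139, 0.3058, 0.0005], 0.69), ([-0.0087, -0.0038, 0.0483], 0.59), ([-0.4381, -0.0755, -0.0024], 0.54), ([0.3245, -0.0117, 0.001], 0.35)]
wrist 13799 normal [ 0.939 -0.024 -0.342] mean [ 0.0279 -0.001   0.136 ] [ 0.002 -0.052  0.07 ] [0.051 0.052 0.181]
[([0.0128, 0.3054, 0.0048], 0.73), ([0.0299, -0.2868, 0.0044], 0.65), ([-0.0006, -0.0002, 0.0429], 0.62)]
scene top 233 [ 0.51020275 -0.30190943  0.06965562] ((509.2929382324219, -304.0443420410156), (53.53192901611328, 45.02577590942383), 60.12144088745117) handle 239 [ 0.41878182 -0.24511743  0.04155205] 0.05299547737761068 [ 0.863347   -0.50461066  0.41722485 -0.24362467] -30.30551
mallet [([0.5082, -0.3084, 0.0016], 0.68), ([0.6201, 0.0547, 0.0698], 0.45)]
mallet_grip [([0.4609, -0.2795, 0.0321], 0.97)]
pin_top [([0.6198, 0.0563, 0.0701], 0.39)]
side top 206 [ 0.50694279 -0.29953184  0.06912486] ((507.1456604003906, -302.8310546875), (50.656471252441406, 48.349876403808594), 58.264827728271484) handle 387 [ 0.41210857 -0.24167674  0.04111262] 0.05009955383706821 [ 0.88021475 -0.47457555  0.40613875 -0.23716561] -28.331717
mallet [([0.5067, -0.3049, -0.003], 0.94), ([0.5574, 0.3413, -0.0002], 0.38)]
mallet_grip [([0.4674, -0.2806, 0.0357], 0.68)]
pin_top [([0.5332, 0.1378, 0.0018], 0.74), ([0.6166, 0.0562, 0.073], 0.56), ([0.5051, -0.3045, -0.0075], 0.41)]
[0.51426137 0.03491065 0.26370363] 9.0833
```

```bash
cat >> h.py <<'E'
H0=np.radians(150.3); M0=np.array([.509,-.303,0])
def grip(M,H,z): return M+.05*np.array([np.cos(H),np.sin(H),0])+z*Z, Rdown(H-np.pi/2)
E
python3 - <<'E'
from h import *
from scipy.spatial.transform import Slerp
p,R=cur(); q,S=grip(M0,H0,.13)
sl=Slerp([0,1],Ro.concatenate([R,S])); print(np.degrees((R.inv()*S).magnitude()))
plan([(p+(q-p)*t,sl(t)) for t in (1/3,2/3,1)]+[grip(M0,H0,.016)])
E
```

```text
77.77127735069702
([-0.114, 0.0078, -0.0098], [0.103, -0.139, -0.418])
([-0.1074, -0.0394, 0.0075], [0.103, -0.139, -0.418])
([-0.0801, -0.0774, 0.027], [0.103, -0.139, -0.418])
([0.0, 0.0, 0.114], [0.0, 0.0, 0.0])
```

Emit:
move_arm --moves '[{"fingers":0.8,"dp":[-0.023,0.0016,-0.002],"rotation":[0.02,-0.028,-0.084]},{"fingers":0.7,"dp":[-0.046,0.003,-0.004],"rotation":[0.041,-0.056,-0.167]},{"fingers":0.6,"dp":[-0.068,0.0047,-0.006],"rotation":[0.062,-0.083,-0.251]},{"fingers":0.6,"dp":[-0.091,0.0062,-0.008],"rotation":[0.082,-0.111,-0.334]},{"fingers":0.6,"dp":[-0.114,0.0078,-0.01],"rotation":[0.103,-0.139,-0.418]}]'

```text
clock: 9.5
ee_pos: [0.498, -0.0707, 0.2191]
ee_rot: [-1.826, -2.263, -0.386]
force: [0.9, -0.5, -1.1]
finger_gap: 0.598
gripper_force: 0.0
```

Emit:
move_arm --moves '[{"fingers":0.6,"dp":[-0.021,-0.008,0.0015],"rotation":[0.02,-0.028,-0.084]},{"fingers":0.6,"dp":[-0.043,-0.016,0.003],"rotation":[0.041,-0.056,-0.167]},{"fingers":0.6,"dp":[-0.064,-0.024,0.0045],"rotation":[0.062,-0.083,-0.251]},{"fingers":0.6,"dp":[-0.086,-0.0315,0.006],"rotation":[0.082,-0.111,-0.334]},{"fingers":0.6,"dp":[-0.1074,-0.0394,0.0075],"rotation":[0.103,-0.139,-0.418]}]'

```text
clock: 9.92
ee_pos: [0.4819, -0.1751, 0.1745]
ee_rot: [-1.363, -2.705, -0.204]
force: [-0.3, 0.6, 0.2]
finger_gap: 0.602
gripper_force: 0.0
```

Emit:
move_arm --moves '[{"fingers":0.6,"dp":[-0.016,-0.0155,0.005],"rotation":[0.02,-0.028,-0.084]},{"fingers":0.6,"dp":[-0.032,-0.031,0.011],"rotation":[0.041,-0.056,-0.167]},{"fingers":0.6,"dp":[-0.048,-0.0465,0.016],"rotation":[0.062,-0.083,-0.251]},{"fingers":0.6,"dp":[-0.064,-0.062,0.0215],"rotation":[0.082,-0.111,-0.334]},{"fingers":0.6,"dp":[-0.0801,-0.0774,0.027],"rotation":[0.103,-0.139,-0.418]}]'

```text
clock: 10.33
ee_pos: [0.4656, -0.2793, 0.1299]
ee_rot: [0.798, 3.037, -0.0]
force: [0.7, 0.5, -0.0]
finger_gap: 0.601
gripper_force: 0.0
```

```bash
python3 - <<'E'
from h import *
plan([grip(M0,H0,.13),grip(M0,H0,.016)])
s=manip.observe();print(s["ee_pos"],s["q"].round(2),s["clock"])
r=manip.read_camera("wrist"); cv2.imwrite("pics/w5.png",r["image"][:,:,::-1])
for n in ["mallet","mallet_grip"]: print(n,[(d["at"],d["p"]) for d in manip.spot_point("wrist",n)])
print(grip(M0,H0,.035)[0])
E
```

```text
([0.0006, 0.0009, -0.0001], [0.0, 0.002, 0.004])
([0.0, 0.0, 0.114], [0.0, 0.0, 0.0])
[ 0.46561352 -0.27930767  0.12990005] [-0.54  0.05 -0.05  1.46  0.   -0.03] 10.3333
mallet [([0.5102, -0.3072, 0.0016], 0.86)]
mallet_grip [([0.4662, -0.2777, 0.0348], 0.84)]
[ 0.46556842 -0.27822707  0.035     ]
```

View pics/w5.png

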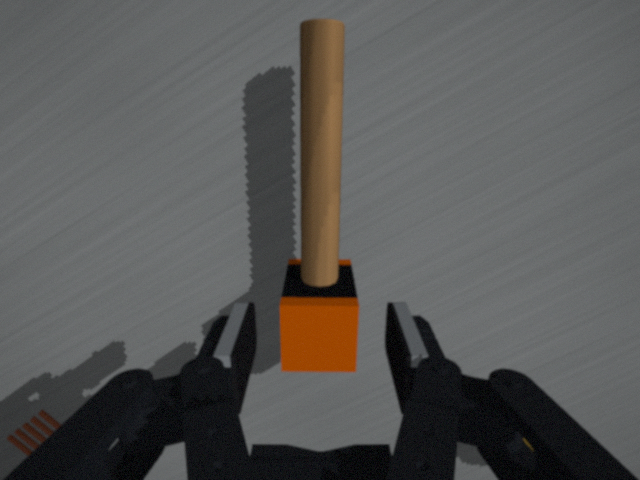

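Emit:
move_arm --grip_force 120 --moves '[{"fingers":0.6,"dp":[0.0005,0.001,0.035],"rotation":[0,0,0]},{"fingers":0.6,"dp":[0.0005,0.001,0.07],"rotation":[0,0,0]},{"fingers":0.6,"dp":[0.0005,0.001,0.1],"rotation":[0,0,0]},{"fingers":0.6,"dp":[0.0005,0.001,0.114],"rotation":[0,0,0]},{"fingers":0.6,"dp":[0.0005,0.001,0.114],"rotation":[0,0,0]}]'

```text
clock: 10.9
ee_pos: [0.4644, -0.2752, 0.0131]
ee_rot: [-0.806, -3.032, -0.006]
force: [0.1, 0.1, -0.4]
finger_gap: 0.6
gripper_force: 0.0
```

Emit:
move_arm --grip_force 120 --moves '[{"fingers":0.4,"dp":[0,0,0],"rotation":[0,0,0]},{"fingers":0.3,"dp":[0,0,0],"rotation":[0,0,0]},{"fingers":0.1,"dp":[0,0,0],"rotation":[0,0,0]},{"fingers":0,"dp":[0,0,0],"rotation":[0,0,0]},{"fingers":0,"dp":[0,0,0],"rotation":[0,0,0]}]'

```text
clock: 11.32
ee_pos: [0.4669, -0.2777, 0.0187]
ee_rot: [0.805, 3.033, 0.001]
force: [-2.6, 0.3, 6.7]
finger_gap: 0.243
gripper_force: 116.6
```

Emit:
move_arm --grip_force 120 --moves '[{"fingers":0,"dp":[0,0,0],"rotation":[0,0,0]},{"fingers":0,"dp":[0,0,-0.01],"rotation":[0,0,0]},{"fingers":0,"dp":[0,0,-0.05],"rotation":[0,0,0]},{"fingers":0,"dp":[0,0,-0.09],"rotation":[0,0,0]},{"fingers":0,"dp":[0,0,-0.13],"rotation":[0,0,0]}]'

```text
clock: 11.73
ee_pos: [0.4652, -0.2768, 0.1485]
ee_rot: [0.806, 3.036, 0.003]
force: [2.3, -0.4, -4.9]
finger_gap: 0.241
gripper_force: 117.4
```

```bash
python3 - <<'E'
from h import *
s=manip.observe();print(s["ee_pos"],s["q"].round(2),s["clock"],s["finger_gap"],s["force"],s["wrist_torque"])
for c in ["scene","side","wrist"]:
  P,col,r=cloud(c); p=s["ee_pos"]; c0=p-grip(np.zeros(3),H0,0)[0]
  m=(np.hypot(*(P[:,:2]-c0[:2]).T)<.04)&(P[:,2]>.15)&(col[:,0]>1.6*col[:,1]); X=P[m]
  if len(X)>30: print(c,len(X),c0,np.percentile(X,[2,50,98],axis=0).round(4).tolist())
  print([(d["at"],d["p"]) for d in manip.spot_point(c,"mallet")+manip.spot_point(c,"mallet_grip")])
PIN=np.array([.6195,.0555,0]); H1=np.radians(200)
plan([grip(PIN,H1,.19)]); print(np.degrees(H1-H0))
E
```

```text
[ 0.46518494 -0.27680347  0.14846796] [-0.54  0.05 -0.02  1.5   0.   -0.02] 11.7333 0.24106565836842733 [ 2.25862995 -0.379997   -4.94212305] [ 0.03344923  0.01482823 -0.01768222]
scene 253 [ 0.50861652 -0.30157641  0.14846796] [[0.4878, -0.3256, 0.1829], [0.512, -0.294, 0.1984], [0.5345, -0.2744, 0.2029]]
[([0.5089, -0.3053, 0.1285], 0.61), ([0.4615, -0.2772, 0.1584], 0.71)]
side 38 [ 0.50861652 -0.30157641  0.14846796] [[0.4957, -0.303, 0.1752], [0.5284, -0.2908, 0.1981], [0.5388, -0.2743, 0.203]]
[([0.5091, -0.3067, 0.1248], 0.67), ([0.4664, -0.2789, 0.167], 0.86)]
wrist 468 [ 0.50861652 -0.30157641  0.14846796] [[0.4831, -0.3008, 0.1647], [0.4907, -0.2885, 0.1766], [0.4973, -0.2779, 0.1839]]
[([0.5085, -0.2995, 0.1267], 0.86), ([0.4665, -0.273, 0.1614], 0.71)]
([0.063, 0.3271, -0.0447], [0.002, -0.001, -0.868])
49.69999999999999
```

```bash
python3 - <<'E'
from h import *
PIN=np.array([.6195,.0555,0]); H1=np.radians(200)
p,R=cur(); q,S=grip(PIN,H1,.17)
plan([(np.r_[(p+q)[:2]/2,.18],Rdown(np.radians(85.15))),(q,S),grip(PIN,H1,.10)])
E
```

```text
([0.0315, 0.1636, -0.035], [0.002, -0.002, -0.434])
([-0.0402, 0.1616, 0.01], [0.0, 0.0, -0.434])
([0.0, 0.0, 0.07], [0.0, 0.0, 0.0])
```

Emit:
move_arm --moves '[{"fingers":0,"dp":[0.006,0.033,-0.007],"rotation":[0,0,-0.087]},{"fingers":0,"dp":[0.0126,0.0655,-0.014],"rotation":[0,0,-0.174]},{"fingers":0,"dp":[0.019,0.098,-0.021],"rotation":[0,0,-0.26]},{"fingers":0,"dp":[0.025,0.131,-0.028],"rotation":[0,0,-0.347]},{"fingers":0,"dp":[0.0315,0.1636,-0.035],"rotation":[0.002,-0.002,-0.434]}]'

```text
clock: 12.6
ee_pos: [0.5193, -0.1181, 0.1809]
ee_rot: [0.127, 3.138, -0.002]
force: [1.1, 0.0, -4.8]
finger_gap: 0.246
gripper_force: 118.6
```

Emit:
move_arm --moves '[{"fingers":0,"dp":[-0.008,0.0323,0.002],"rotation":[0,0,-0.087]},{"fingers":0,"dp":[-0.016,0.0646,0.004],"rotation":[0,0,-0.174]},{"fingers":0,"dp":[-0.024,0.097,0.006],"rotation":[0,0,-0.26]},{"fingers":0,"dp":[-0.032,0.129,0.008],"rotation":[0,0,-0.347]},{"fingers":0,"dp":[-0.0402,0.1616,0.01],"rotation":[0,0,-0.434]}]'

```text
clock: 13.02
ee_pos: [0.573, 0.0396, 0.1704]
ee_rot: [-0.553, 3.092, -0.003]
force: [1.2, -0.8, -5.6]
finger_gap: 0.24
gripper_force: 118.5
```

```bash
python3 - <<'E'
from h import *
PIN=np.array([.6195,.0555,0]); H1=np.radians(200)
plan([grip(PIN,H1,.105),grip(PIN,H1,.085)]); s=manip.observe();print(s["ee_pos"],s["clock"],s["force"],s["q"].round(2))
for c in ["scene","side","wrist"]:
  r=manip.read_camera(c)
  if c=="side": cv2.imwrite("pics/s6.png",cv2.resize(r["image"][160:360,200:400,::-1],None,fx=2.5,fy=2.5))
  print(c,[(np.round(d["at"],3),d["p"]) for n in ["mallet","pin_top"] for d in manip.spot_point(c,n)])
E
```

```text
([0.0009, -0.0008, 0.0654], [-0.002, 0.0, 0.005])
([0.0, 0.0, 0.02], [0.0, 0.0, 0.0])
[0.57299372 0.03960131 0.17037807] 13.0167 [ 1.19138691 -0.84696686 -5.55190145] [ 0.07  0.13  0.1   1.54 -0.   -0.28]
scene [(array([0.621, 0.051, 0.155]), 0.92), (array([0.531, 0.139, 0.048]), 0.6), (array([0.622, 0.054, 0.072]), 0.4)]
side [(array([0.621, 0.053, 0.144]), 0.82), (array([0.533, 0.128, 0.048]), 0.69), (array([0.619, 0.056, 0.072]), 0.34), (array([0.616, 0.057, 0.073]), 0.39), (array([0.621, 0.052, 0.142]), 0.35)]
wrist [(array([0.619, 0.053, 0.154]), 0.91), (array([ 0.531,  0.14 , -0.   ]), 0.26)]
```

View pics/s6.png

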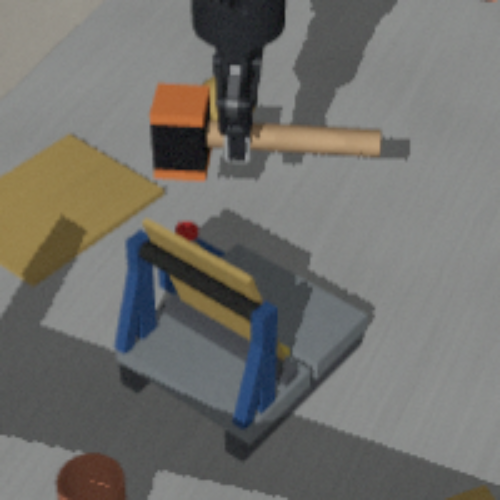

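The head hangs above the red pin (187,230) and the plate still leans. Now pressing down.

Emit:
move_arm --moves '[{"fingers":0,"dp":[0,-0.002,0.02],"rotation":[0,0,0]},{"fingers":0,"dp":[0,-0.002,0.04],"rotation":[0,0,0]},{"fingers":0,"dp":[0,-0.002,0.06],"rotation":[0,0,0]},{"fingers":0,"dp":[0,-0.002,0.07],"rotation":[0,0,0]},{"fingers":0,"dp":[0,-0.002,0.074],"rotation":[0,0,0]}]'

```text
clock: 13.88
ee_pos: [0.573, 0.0353, 0.0958]
ee_rot: [0.544, -3.094, 0.003]
force: [-0.3, 0.0, -4.0]
finger_gap: 0.243
gripper_force: 118.3
```

Emit:
move_arm --moves '[{"fingers":0,"dp":[0,0,0.003],"rotation":[0,0,0]},{"fingers":0,"dp":[0,0,0.007],"rotation":[0,0,0]},{"fingers":0,"dp":[0,0,0.011],"rotation":[0,0,0]},{"fingers":0,"dp":[0,0,0.015],"rotation":[0,0,0]},{"fingers":0,"dp":[0,0,0.018],"rotation":[0,0,0]}]'

```text
clock: 14.3
ee_pos: [0.5745, 0.0358, 0.0804]
ee_rot: [-0.545, 3.09, -0.004]
force: [-2.8, -2.5, 4.7]
finger_gap: 0.245
gripper_force: 119.2
```

Emit:
move_arm --moves '[{"fingers":0,"dp":[0,0,0.001],"rotation":[0,0,0]},{"fingers":0,"dp":[0,0,0.002],"rotation":[0,0,0]},{"fingers":0,"dp":[0,0,0.003],"rotation":[0,0,0]},{"fingers":0,"dp":[0,0,0.004],"rotation":[0,0,0]},{"fingers":0,"dp":[0,0,0.004],"rotation":[0,0,0]}]'

```text
clock: 14.72
ee_pos: [0.5744, 0.0358, 0.0756]
ee_rot: [-0.546, 3.091, -0.004]
force: [-0.4, -3.0, 2.8]
finger_gap: 0.245
gripper_force: 119.3
```

```bash
python3 - <<'E'
from h import *
s=manip.observe();print(s["ee_pos"],s["clock"],s["force"],s["wrist_torque"])
for c in ["scene","side","wrist"]:
  r=manip.read_camera(c)
  print(c,[(np.round(d["at"],3),d["p"]) for n in ["mallet","pin_top","bar_top"] for d in manip.spot_point(c,n)])
E
```

```text
[0.5743918  0.03583152 0.07558429] 14.7167 [-0.44843645 -2.99273638  2.83372792] [-0.66104592  0.03120787 -0.14913508]
scene [(array([ 0.553,  0.344, -0.002]), 0.74), (array([0.621, 0.048, 0.056]), 0.61), (array([0.536, 0.131, 0.045]), 0.68)]
side [(array([0.622, 0.05 , 0.054]), 0.62)]
wrist [(array([0.623, 0.049, 0.059]), 0.93), (array([0.527, 0.118, 0.053]), 0.55)]
```

Emit:
move_arm --moves '[{"fingers":0,"dp":[0,0,0.001],"rotation":[0,0,0]},{"fingers":0,"dp":[0,0,0.002],"rotation":[0,0,0]},{"fingers":0,"dp":[0,0,0.003],"rotation":[0,0,0]},{"fingers":0,"dp":[0,0,0.003],"rotation":[0,0,0]},{"fingers":0,"dp":[0,0,0.003],"rotation":[0,0,0]}]'

```text
clock: 15.73
ee_pos: [0.574, 0.0358, 0.0732]
ee_rot: [-0.546, 3.091, -0.004]
force: [-2.8, -4.4, 8.3]
finger_gap: 0.242
gripper_force: 120.2
```

Emit:
move_arm --moves '[{"fingers":0,"dp":[0,0,0.001],"rotation":[0,0,0]},{"fingers":0,"dp":[0,0,0.002],"rotation":[0,0,0]},{"fingers":0,"dp":[0,0,0.003],"rotation":[0,0,0]},{"fingers":0,"dp":[0,0,0.003],"rotation":[0,0,0]},{"fingers":0,"dp":[0,0,0.003],"rotation":[0,0,0]}]'

```text
clock: 16.15
ee_pos: [0.5736, 0.0356, 0.0721]
ee_rot: [-0.545, 3.091, -0.004]
force: [-12.0, -7.2, 22.6]
finger_gap: 0.246
gripper_force: 122.0
```

The force jumped to 22 N, so the pin has bottomed. Lifting off and checking.

Emit:
move_arm --moves '[{"fingers":0,"dp":[0,0,-0.01],"rotation":[0,0,0]},{"fingers":0,"dp":[0,0,-0.03],"rotation":[0,0,0]},{"fingers":0,"dp":[0,0,-0.06],"rotation":[0,0,0]},{"fingers":0,"dp":[0,0,-0.09],"rotation":[0,0,0]},{"fingers":0,"dp":[0,0,-0.11],"rotation":[0,0,0]}]'

```text
clock: 16.57
ee_pos: [0.5735, 0.0369, 0.1811]
ee_rot: [-0.547, 3.091, -0.001]
force: [1.0, -0.4, -3.7]
finger_gap: 0.241
gripper_force: 118.4
```

```bash
python3 - <<'E'
from h import *
p,R=cur(); q,S=grip(M0,H0,.13)
plan([((p+q)/2+.03*Z,Rdown(np.radians(85.15))),(q,S)])
for c in ["scene","side","wrist"]:
  P,col,r=cloud(c); D=P-F0; Q=np.c_[D@fx,D@fy,D[:,2]]
  m=(abs(Q[:,0]+.06)<.025)&(abs(Q[:,1]+.105)<.025)&(col[:,0]>2*col[:,1])&(Q[:,2]<.09)
  if m.sum()>5: print("pin z",c,m.sum(),np.percentile(Q[m],[5,50,95],axis=0).round(4).tolist())
  print(c,[(fix(d["at"]).round(4),d["p"]) for n in ["mallet","pin_top","bar_top","plate_foot"] for d in manip.spot_point(c,n)])
plates()
E
```

```text
([0.1048, -0.1295, -0.0045], [-0.001, 0.002, 0.435])
([0.0405, -0.1616, 0.0556], [0.0, 0.0, 0.434])
pin z scene 47 [[-0.0666, -0.1106, 0.0514], [-0.0582, -0.1035, 0.0546], [-0.0502, -0.096, 0.0579]]
scene [(array([-0.0649, -0.1084,  0.1594]), 0.6), (array([-0.059 , -0.1055,  0.0536]), 0.65), (array([-0.0848, -0.0596,  0.1956]), 0.27), (array([ 3.180e-02, -2.881e-01, -1.000e-04]), 0.88), (array([-0.0037, -0.0026,  0.0415]), 0.76), (array([0.0144, 0.305 , 0.0052]), 0.58)]
pin z side 10 [[-0.0679, -0.1083, 0.0566], [-0.0646, -0.1002, 0.0574], [-0.0601, -0.0944, 0.0609]]
side [(array([-0.0586, -0.1013,  0.1524]), 0.93), (array([-0.0067, -0.0017,  0.0463]), 0.87), (array([ 0.0285, -0.2929,  0.0025]), 0.65), (array([0.0116, 0.3048, 0.001 ]), 0.61), (array([ 0.0436, -0.0034,  0.1438]), 0.52), (array([-0.3121, -0.2566,  0.0022]), 0.3)]
wrist [(array([-0.064 , -0.1046,  0.1622]), 0.73), (array([-0.0177,  0.0007,  0.055 ]), 0.83), (array([-0.0008, -0.0016,  0.0456]), 0.59)]
scene 335 normal [ 0.999 -0.008  0.038] mean [ 0.0443 -0.0044  0.1649] [ 0.036 -0.052  0.139] [0.055 0.048 0.183]
[([0.0004, -0.0041, 0.0459], 0.89), ([0.0304, -0.2867, 0.0017], 0.82), ([0.0151, 0.3066, 0.0031], 0.75)]
side 511 normal [ 0.947 -0.026 -0.32 ] mean [0.0372 0.001  0.153 ] [ 0.01  -0.051  0.081] [0.054 0.051 0.182]
[([-0.0032, -0.0029, 0.0454], 0.91), ([0.0162, 0.3079, 0.0008], 0.82), ([0.0307, -0.2901, 0.0027], 0.73)]
wrist 33584 normal [ 0.94  -0.023 -0.339] mean [ 0.0251 -0.0052  0.1293] [ 0.002 -0.052  0.07 ] [0.05  0.051 0.181]
[([-0.002, -0.004, 0.0418], 0.93)]
```

Pin fully down (top at 55 mm), bar up (55 mm), plate leaning. Returning the mallet.

Emit:
move_arm --moves '[{"fingers":0,"dp":[0.021,-0.026,-0.001],"rotation":[0,0,0.087]},{"fingers":0,"dp":[0.042,-0.052,-0.002],"rotation":[0,0,0.174]},{"fingers":0,"dp":[0.063,-0.078,-0.003],"rotation":[0,0,0.261]},{"fingers":0,"dp":[0.084,-0.104,-0.004],"rotation":[0,0,0.348]},{"fingers":0,"dp":[0.105,-0.1295,-0.0045],"rotation":[-0.001,0.002,0.435]}]'

```text
clock: 18.03
ee_pos: [0.5189, -0.1227, 0.1845]
ee_rot: [0.14, 3.137, -0.002]
force: [1.2, 0.2, -5.0]
finger_gap: 0.242
gripper_force: 117.9
```

Emit:
move_arm --moves '[{"fingers":0,"dp":[0.008,-0.032,0.011],"rotation":[0,0,0.087]},{"fingers":0,"dp":[0.016,-0.064,0.022],"rotation":[0,0,0.174]},{"fingers":0,"dp":[0.024,-0.097,0.033],"rotation":[0,0,0.26]},{"fingers":0,"dp":[0.032,-0.129,0.044],"rotation":[0,0,0.347]},{"fingers":0,"dp":[0.0405,-0.1616,0.0556],"rotation":[0,0,0.434]}]'

```text
clock: 18.45
ee_pos: [0.4648, -0.2805, 0.1285]
ee_rot: [0.813, 3.033, -0.001]
force: [1.1, -1.2, -5.7]
finger_gap: 0.243
gripper_force: 118.1
```

Emit:
move_arm --moves '[{"fingers":0,"dp":[0,0,0.03],"rotation":[0,0,0]},{"fingers":0,"dp":[0,0,0.06],"rotation":[0,0,0]},{"fingers":0,"dp":[0,0,0.085],"rotation":[0,0,0]},{"fingers":0,"dp":[0,0,0.1],"rotation":[0,0,0]},{"fingers":0,"dp":[0,0,0.1],"rotation":[0,0,0]}]'

```text
clock: 18.87
ee_pos: [0.4633, -0.2781, 0.0248]
ee_rot: [-0.806, -3.031, -0.002]
force: [-0.6, -0.7, -5.3]
finger_gap: 0.24
gripper_force: 118.8
```

Emit:
move_arm --moves '[{"fingers":0,"dp":[0,0,0.001],"rotation":[0,0,0]},{"fingers":0,"dp":[0,0,0.003],"rotation":[0,0,0]},{"fingers":0,"dp":[0,0,0.0045],"rotation":[0,0,0]},{"fingers":0,"dp":[0,0,0.006],"rotation":[0,0,0]},{"fingers":0,"dp":[0,0,0.008],"rotation":[0,0,0]}]'

```text
clock: 19.28
ee_pos: [0.466, -0.2794, 0.0215]
ee_rot: [0.806, 3.034, -0.002]
force: [-0.0, -0.6, -4.4]
finger_gap: 0.243
gripper_force: 118.8
```

Emit:
move_arm --moves '[{"fingers":0,"dp":[0,0,0],"rotation":[0,0,0]},{"fingers":0,"dp":[0,0,0.0005],"rotation":[0,0,0]},{"fingers":0,"dp":[0,0,0.001],"rotation":[0,0,0]},{"fingers":0,"dp":[0,0,0.001],"rotation":[0,0,0]},{"fingers":0,"dp":[0,0,0.001],"rotation":[0,0,0]}]'

```text
clock: 19.7
ee_pos: [0.4655, -0.2792, 0.0198]
ee_rot: [0.807, 3.035, -0.001]
force: [-0.6, 0.4, -3.9]
finger_gap: 0.244
gripper_force: 118.8
```

Nearly down (some weight is taken by the bench); release and rise.

Emit:
move_arm --grip_force 20 --moves '[{"fingers":0.15,"dp":[0,0,0.001],"rotation":[0,0,0]},{"fingers":0.25,"dp":[0,0,0.001],"rotation":[0,0,0]},{"fingers":0.4,"dp":[0,0,0.001],"rotation":[0,0,0]},{"fingers":0.5,"dp":[0,0,0.001],"rotation":[0,0,0]},{"fingers":0.6,"dp":[0,0,0.001],"rotation":[0,0,0]}]'

```text
clock: 20.12
ee_pos: [0.4659, -0.2794, 0.0191]
ee_rot: [0.806, 3.034, -0.002]
force: [-0.6, -0.4, 0.1]
finger_gap: 0.598
gripper_force: 0.0
```

Emit:
move_arm --moves '[{"fingers":0.6,"dp":[0,0,0],"rotation":[0,0,0]},{"fingers":0.6,"dp":[0,0,-0.02],"rotation":[0,0,0]},{"fingers":0.6,"dp":[0,0,-0.06],"rotation":[0,0,0]},{"fingers":0.6,"dp":[0,0,-0.1],"rotation":[0,0,0]},{"fingers":0.6,"dp":[0,0,-0.14],"rotation":[0,0,0]}]'

```text
clock: 20.53
ee_pos: [0.465, -0.2788, 0.1603]
ee_rot: [0.807, 3.036, -0.001]
force: [1.4, -1.0, -0.7]
finger_gap: 0.599
gripper_force: 0.0
```

```bash
python3 - <<'E'
from h import *
s=manip.observe(); print(s["ee_pos"],s["force"],s["gripper_force"])
r=manip.read_camera("side"); cv2.imwrite("pics/s7.png",r["image"][:,:,::-1])
for c in ["scene","side","wrist"]:
  manip.read_camera(c); print(c,[(n,np.round(d["at"],3),d["p"]) for n in ["mallet","mallet_grip","dome"] for d in manip.spot_point(c,n)])
plates()
E
```

```text
[ 0.46498784 -0.27882583  0.16026583] [ 1.43764172 -1.02284049 -0.66471647] 0.0
scene [('mallet', array([ 0.509, -0.309,  0.   ]), 0.57), ('mallet_grip', array([ 0.464, -0.276,  0.033]), 0.82), ('dome', array([ 0.709, -0.219,  0.002]), 0.88)]
side [('mallet', array([ 0.507, -0.306, -0.006]), 0.92), ('mallet_grip', array([ 0.465, -0.28 ,  0.032]), 0.92), ('dome', array([ 0.712, -0.224,  0.002]), 0.75)]
wrist [('mallet', array([ 0.508, -0.308,  0.004]), 0.93), ('mallet_grip', array([ 0.467, -0.274,  0.032]), 0.82)]
scene 332 normal [ 1.    -0.007  0.025] mean [ 0.0443 -0.005   0.1651] [ 0.036 -0.052  0.139] [0.055 0.048 0.181]
[([-0.0009, -0.0044, 0.0427], 0.87), ([0.0301, -0.2864, -0.0008], 0.77), ([0.0147, 0.3067, 0.0056], 0.7)]
side 524 normal [ 0.947 -0.022 -0.322] mean [0.0368 0.0005 0.152 ] [ 0.01  -0.052  0.08 ] [0.053 0.051 0.183]
[([0.0312, -0.2913, 0.0016], 0.93), ([-0.0066, -0.0045, 0.0473], 0.81)]
[]
```

View pics/s7.png

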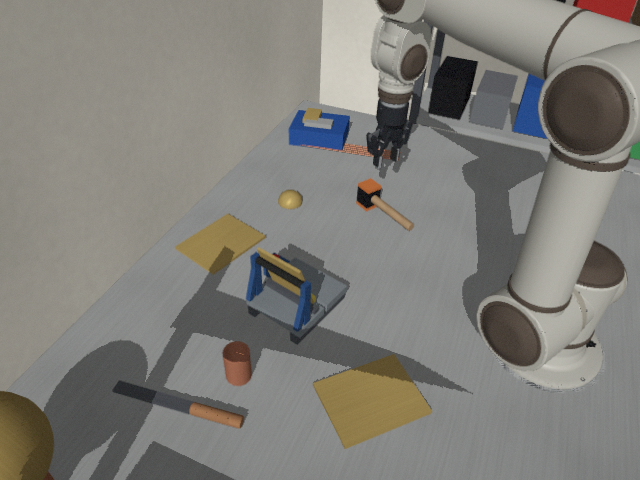

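The plate leans on the rail (283,265), the mallet stands free at (370,195), and the arm is clear; the bystanders are where they started.

```bash
python3 -c "
from cell import manip
print(manip.job_done())"
```

```text
the job is handed in; nothing more can be done
None
```

I handed the job in at about 21 s. The cameras showed the plate leaning on the rail, the pin fully down with the stop bar up, the mallet standing on the bench and the bystanders where they started; no verdict came back.

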